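# Find the stamped job tray and push it to dispatch

### The job

Two yellow job trays stand side by side on the bench. With a fingertip, tip up first the left tray (the robot's left) and then the right one, where they stand, far enough to show the underside - pressing on the ledge at its front rocks a tray well up on its sloping front - hold each there a moment and let it down again. Then push the tray that has the black stamp underneath up to the green dispatch rail so that its back stands flat against the rail; leave the other tray where it stands, lift nothing off the table and leave everything else alone.

Things in the scene. Friction and masses are not known exactly. Their poses are not given: they have to be found in the camera images.
- tray_a: yellow open job tray; both look alike, one is stamped black underneath. x to its back (away from the robot at yaw 0), y left, z up; origin on the table. 130 mm wide; flat base x -65 to 45 mm, then a heel slopes up to the back wall (outer face x = 85). Walls 64 mm high, 4 thick; floor 4 mm, card and flat lenses fixed on it (to 7 mm). 0.24 to 0.38 kg
- tray_b: the other tray, same sizes and axes as tray_a. To push a tray, use its outer front rim or, from inside, the back wall (inner face at x = 81 mm, from 40 to 64 mm above the table; the floor rises to it from x = 45); pushed hard and high up it would tip forward
- tray_a_ledge (a point): centre of the finger ledge of tray_a (tray x = -90, z = 54 mm): a groove with rubber strip overhanging in front of the base, full width of the tray (y), floor 54 mm high, from x = -111 to -69 mm. Its outer rim (x -115 to -111) is 68 mm high, the wall behind it 64. Pressed with 4 to 15 N it goes down and towards the robot and the back of the tray rises
- tray_b_ledge (a point): centre of the finger ledge of tray_b (tray x = -90, z = 54 mm): a groove with rubber strip overhanging in front of the base, full width of the tray (y), floor 54 mm high, from x = -111 to -69 mm. Its outer rim (x -115 to -111) is 68 mm high, the wall behind it 64. Pressed with 4 to 15 N it goes down and towards the robot and the back of the tray rises
- tray_a_foot (a point): middle of the front edge of the base of tray_a (tray x = -65, z = 0), the edge it rocks on. From here the front slopes up to the outer rim (x = -115, z = 50 mm): fully tipped, at 45 degrees, this slope lies on the table. Let go, the tray falls back flat
- tray_b_foot (a point): middle of the front edge of the base of tray_b (tray x = -65, z = 0), the edge it rocks on. From here the front slopes up to the outer rim (x = -115, z = 50 mm): fully tipped, at 45 degrees, this slope lies on the table. Let go, the tray falls back flat
- tray_a_back (a point): middle of the lower edge of the back wall of tray_a (tray x = 85, z = 36 mm when flat)
- tray_b_back (a point): middle of the lower edge of the back wall of tray_b (tray x = 85, z = 36 mm when flat)
- stamp (a point): centre of the black stamp (40 x 90 mm, a yellow dot in the middle) on the underside of the sloping heel of the stamped tray (tray x = 65, z = 18 mm): hidden while the tray stands flat, facing away from the robot when it is tipped; it then rises by over 60 mm, and stays down when the other tray is tipped
- rail: fixed green dispatch rail beyond the trays, 20 mm thick (x), 620 mm long (y), 55 mm high, with a flat green strip on the table behind it. Origin under its centre; its x axis points away from the robot, its front face (towards the trays) is at x = -10 mm
- glasses_1: blue spectacles standing open to the left of the left tray, 135 mm wide, 130 mm long, 43 mm high; origin at the middle under the lenses
- glasses_2: copper-coloured spectacles, same size as the blue ones, to the right of the right tray; origin at the middle under the lenses
- pliers: small pliers with red grips lying flat between the trays, about 135 mm long, 12 mm high; origin under the rivet
- screwdriver: screwdriver lying to the right of the right tray, 130 mm long; origin underneath the middle
- screw_jar: clear jar with a white lid standing between the two trays, 44 mm across, 45 mm high; origin under its centre
- cleaner: white bottle with a blue cap, 50 mm across, 130 mm high, standing to the left of the left tray; origin under its centre

How it is judged:
By the outcome, as a careful person would: the job done as asked, in the order asked, and still so for the second after the job is handed in, with the robot touching nothing.
It also fails if it takes over 64 s, if anything falls off the work surface, if the arm or the gripper's body presses on something with over 40 N, if the wrist force passes 120 N, or if a joint passes its speed limit or range.

### The arm

A 7-joint arm with a two-finger parallel gripper is mounted at the origin on the work surface. World frame = base frame: x ahead of the robot, y to its left, z up, the work surface at z = 0. Lengths are in m, angles in rad, forces in N, time in s.
With the tool pointing down it reaches from about 0.425 to 0.875 m from the base axis. Payload 4.7 kg.
Tool frame: the origin (TCP) lies at the very end of the fingers, on their centre line; the grasp point (between the pads) lies behind it (ctrl.tcp_to_grasp is the y of the grasp point in the tool frame, in m); y points along the fingers, x is the direction in which the jaws open and shut, and the axes are right-handed (so a half turn about y gives the same grasp; the last joint's range is limited). The gripper opens to 87 mm and grips with 3 to 60 N. Pads are 19 mm wide; open, the fingers measure 117 mm over their backs; the gripper's body (75 mm by 190 mm) begins 51 mm behind the grasp point.
Start: joints at [-1.315, 0.321, -0.07, 1.45, 0.023, 1.371, -0.057], TCP at [0.156, 0.631, 0.197] pointing down, gripper open.
Joint ranges: [-2.86, 2.86], [-0.3, 2.09], [-1.38, 1.24], [0.06, 2.45], [-1.56, 4.7], [0.09, 2.05], [-2.69, 2.69]. Speed limits (rad/s): [2.57, 2.57, 3.14, 3.14, 3.14, 3.14, 3.14].

### API

Orientations are given as a rotation vector (axis times angle).
In Python, from bench import ctrl, get_image, workorder gives the robot as it stands.
- The arm moves only by the tool drive_tool, never from a script. Its argument "increments" is text: rows parted by semicolons, each of 5 numbers parted by spaces: the shift along the tool's x, y, z in mm, then the turn about the tool's y in degrees, then the closure in counts, from 0 (fully open) to 255 (shut). In form: tx ty tz yaw fingers; .... A call has 1 to 20 rows; each row shifts and turns the commanded pose from where the row before left it, along the tool's axes as they then stand; what a row does not reach is not made up. A row lasts 1/8 s, in which the tool goes at most 62.5 mm and 10.7 degrees, less where a joint would pass 70% of its speed; a pose out of reach is approached as far as the arm can. A call is refused whole if a number of a shift passes 62.5 or a number of a turn 10.7, either way. A call with a gripper value outside its range is refused whole. The fingers move at their own pace and stop on an object; "squeeze" is the grip in N (left out, the last holds). Time passes only in rows, so rows that do not move let the fingers close. It gives the time, the measured TCP pose, the force and the opening at its end, in the units of the state.
- ctrl.get_state(): the state, without advancing time (a new reading comes with each control period).
- get_image(name): name is "scene" or "side" or "wrist"; returns a dict with "img" (384x512x3 uint8, red, green, blue), "mtx" (3x3 intrinsics, pixels), "camera_from_world" (4x4, takes a point from world to camera coordinates). Camera axes: x right, y up, looking along -z (the intrinsics and any distortion apply to the point x, -y, -z); pixel columns grow to the right and rows downward; lengths in m; the calibration is good to about 2 mm. A picture is of the moment at which its call begins. There is no depth.
- workorder.close_job(): hands the job in, once; it reports no verdict.
The state is a dict: "time": time; "joint_positions": joint angles; "qd": joint speeds; "joint_torque": joint torques, N m; "position": TCP position; "tool_rot": TCP orientation; "ft_force": force on the tool from outside, world axes, zero at the start; "torque": the same for the moment, N m; "grip_width": opening from 0.0 (shut) to 1.0 (fully open).
Only numpy, scipy, OpenCV 4.12 (cv2) and the standard library are available. Lean on these libraries where they do the work, as an engineer would, in place of code of your own. Each camera call takes 0.05 s, during which the arm holds its last target.

## Working session

There is one attempt and no reset: what is moved stays moved. The work goes in short steps, Python scripts to look and compute and a tool call to move; the robot and the scene stay as the last step left them, time stands still between calls to the robot, and variables do not carry over. Pictures are saved under pics/ and viewed, and the job is handed in when it is done.

Besides the shell and the picture viewer there is one more tool, called as name(argument=value, ...) on one line, values as JSON. drive_tool: Moves the arm, as the interface text tells. Its arguments: {"type":"object","properties":{"increments":{"type":"string"},"squeeze":{"type":"number"}},"required":["increments"]}

```bash
mkdir -p pics; ls; cat > h.py <<'E'
import numpy as np, cv2
from bench import ctrl, get_image, workorder
from scipy.spatial.transform import Rotation as R
def save(n,f):
    d=get_image(n); cv2.imwrite(f,d["img"][:,:,::-1].copy()); np.savez(f.replace('.png','.npz'),**d); return d
def ray(d,u,v,z):
    M=d["camera_from_world"]; K=d["mtx"]
    p=np.linalg.inv(K)@[u,v,1]; c=np.array([p[0],-p[1],-1.])
    Rw=M[:3,:3].T; o=-Rw@M[:3,3]; w=Rw@c
    return o+w*(z-o[2])/w[2]
def proj(d,X):
    M=d["camera_from_world"];c=M[:3,:3]@np.array(X)+M[:3,3]
    p=d["mtx"]@[c[0],-c[1],-c[2]]; return p[:2]/p[2]
E
python3 - <<'E'
from h import *
for n in("scene","side","wrist"):
    d=save(n,f"pics/{n}0.png"); print(n,d.keys(), np.round(d["mtx"],1).tolist(),np.round(-d["camera_from_world"][:3,:3].T@d["camera_from_world"][:3,3],3))
s=ctrl.get_state(); print(s); print(R.from_rotvec(s["tool_rot"]).as_matrix().round(3), ctrl.tcp_to_grasp)
E
```

```text
pics
scene dict_keys(['img', 'mtx', 'camera_from_world']) [[356.2, 0.0, 257.6], [0.0, 356.2, 193.6], [0.0, 0.0, 1.0]] [ 1.282 -0.245  0.58 ]
side dict_keys(['img', 'mtx', 'camera_from_world']) [[412.3, 0.0, 257.9], [0.0, 412.3, 193.5], [0.0, 0.0, 1.0]] [ 0.347 -0.751  0.915]
wrist dict_keys(['img', 'mtx', 'camera_from_world']) [[275.6, 0.0, 256.2], [0.0, 275.6, 193.3], [0.0, 0.0, 1.0]] [0.077 0.65  0.383]
{'time': 0.15, 'joint_positions': array([-1.31483974,  0.32165618, -0.07009468,  1.45136861,  0.02261958,
        1.37081566, -0.05692988]), 'qd': array([-1.10383546e-04, -1.13196466e-03,  7.01231839e-05, -2.97127646e-03,
       -3.63794855e-04, -3.23213799e-03,  1.42345942e-03]), 'joint_torque': array([-7.27668594e-04, -4.91795075e+01, -4.05102437e-01, -3.12870204e+01,
       -6.40707579e-02,  4.05242003e-02,  1.14312911e-04]), 'position': array([0.15561944, 0.63063358, 0.19642377]), 'tool_rot': array([-1.31495121, -1.02845326,  1.0302638 ]), 'ft_force': array([ 1.30845609, -0.81843355,  0.08457726]), 'torque': array([ 0.02039224,  0.00314907, -0.01794997]), 'grip_width': 1.000673641991356}
[[ 0.239 -0.    -0.971]
 [ 0.971 -0.001  0.239]
 [-0.001 -1.    -0.   ]] -0.0187
```

View pics/scene0.png

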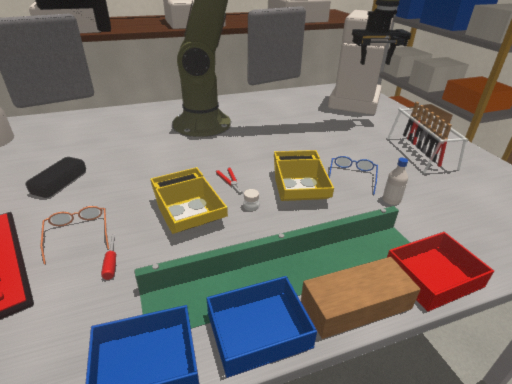

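View pics/side0.png

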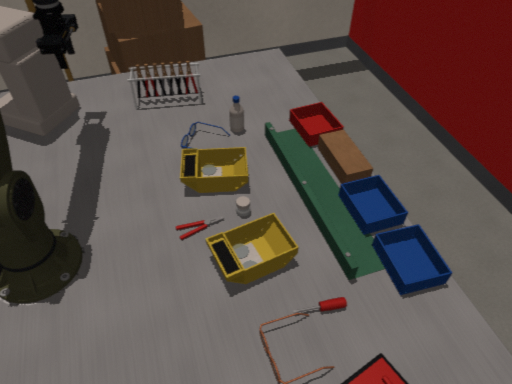

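View pics/wrist0.png

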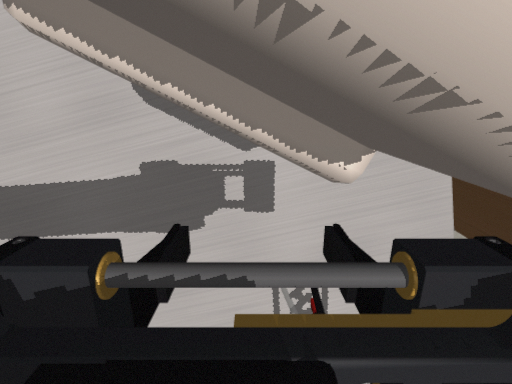

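```bash
python3 - <<'E'
from h import *
a=cv2.imread("pics/scene0.png");b=cv2.imread("pics/side0.png")
cv2.imwrite("pics/c1.png",cv2.resize(a[140:240,140:340],None,fx=4,fy=4,interpolation=cv2.INTER_CUBIC))
cv2.imwrite("pics/c2.png",cv2.resize(b[135:295,165:310],None,fx=3.7,fy=3.7,interpolation=cv2.INTER_CUBIC))
E
```

```text
(no output)
```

View pics/c1.png

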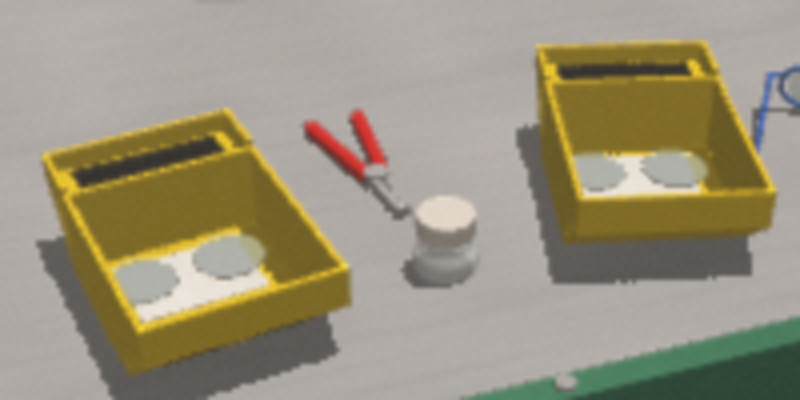

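View pics/c2.png

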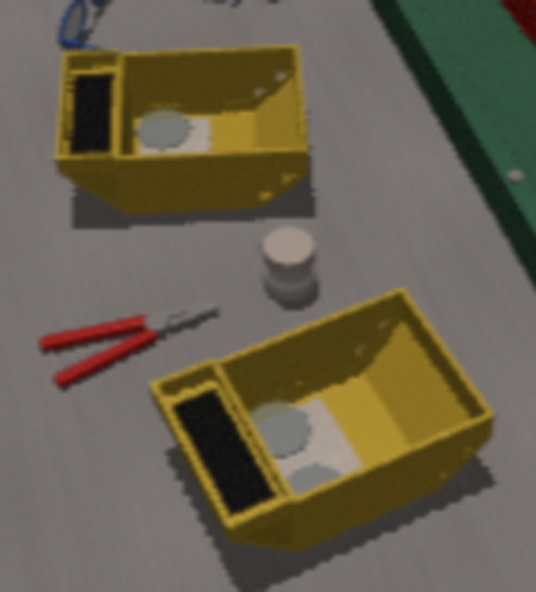

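```bash
python3 - <<'E'
from h import *
ds=np.load("pics/scene0.npz");dd=np.load("pics/side0.npz")
f1=lambda u,v:(140+u/4-.4,140+v/4-.4); f2=lambda u,v:(165+u/3.7-.4,135+v/3.7-.4)
# order: rim left(+y), rim right, back left, back right
P={"L":([(708,42),(537,45),(775,192),(580,198)],[(66,53),(57,158),(298,47),(307,153)]),
"R":([(228,110),(45,155),(350,268),(135,330)],[(153,384),(228,527),(403,292),(491,412)])}
loc=np.array([[-115,65],[-115,-65],[85,65],[85,-65]])/1000
for k,(a,b) in P.items():
    A=np.array([ray(ds,*f1(*p),z)[:2] for p,z in zip(a,(.068,.068,.064,.064))])
    B=np.array([ray(dd,*f2(*p),z)[:2] for p,z in zip(b,(.068,.068,.064,.064))])
    for n,Q in(("scene",A),("side",B),("mean",(A+B)/2)):
        c=Q.mean(0);l=loc-loc.mean(0);q=Q-c
        th=np.arctan2((l[:,0]*q[:,1]-l[:,1]*q[:,0]).sum(),(l*q).sum())
        Rm=np.array([[np.cos(th),-np.sin(th)],[np.sin(th),np.cos(th)]])
        t=c-Rm@loc.mean(0); res=Q-(t+loc@Rm.T)
        print(k,n,"org",t.round(4),"yaw",np.degrees(th).round(2),"res mm",(res*1000).round(0).tolist(),"ledge",(t+Rm@[-.09,0]).round(4),"back",(t+Rm@[.085,0]).round(4))
# rail green masks
for n,d in(("scene",ds),("side",dd)):
    im=d["img"]; hsv=cv2.cvtColor(im,cv2.COLOR_RGB2HSV); m=((hsv[...,0]>60)&(hsv[...,0]<90)&(hsv[...,1]>90)).astype(np.uint8)
    ys,xs=np.where(m); print(n,xs.min(),xs.max(),ys.min(),ys.max())
a=cv2.imread("pics/scene0.png");b=cv2.imread("pics/side0.png")
cv2.imwrite("pics/c3.png",cv2.resize(a[200:320,130:420],None,fx=2.7,fy=2.7,interpolation=cv2.INTER_CUBIC))
cv2.imwrite("pics/c4.png",cv2.resize(b[115:280,255:385],None,fx=3.6,fy=3.6,interpolation=cv2.INTER_CUBIC))
E
```

```text
L scene org [0.5366 0.1682] yaw -14.61 res mm [[2.0, -1.0], [0.0, -1.0], [-1.0, -0.0], [-1.0, 2.0]] ledge [0.4495 0.191 ] back [0.6188 0.1468]
L side org [0.5375 0.1672] yaw -14.81 res mm [[1.0, -2.0], [2.0, 1.0], [-2.0, 0.0], [-1.0, -0.0]] ledge [0.4505 0.1902] back [0.6197 0.1455]
L mean org [0.537  0.1677] yaw -14.71 res mm [[2.0, -1.0], [1.0, 0.0], [-2.0, -0.0], [-1.0, 1.0]] ledge [0.45   0.1906] back [0.6192 0.1462]
R scene org [ 0.5529 -0.1515] yaw 8.63 res mm [[2.0, -2.0], [2.0, 2.0], [-1.0, 0.0], [-3.0, -1.0]] ledge [ 0.4639 -0.165 ] back [ 0.6369 -0.1387]
R side org [ 0.5523 -0.1512] yaw 8.85 res mm [[2.0, -1.0], [1.0, 1.0], [-1.0, -4.0], [-1.0, 4.0]] ledge [ 0.4633 -0.1651] back [ 0.6363 -0.1381]
R mean org [ 0.5526 -0.1514] yaw 8.74 res mm [[2.0, -1.0], [1.0, 2.0], [-1.0, -2.0], [-2.0, 2.0]] ledge [ 0.4636 -0.165 ] back [ 0.6366 -0.1384]
scene 136 407 207 327
side 19 384 1 278
```

View pics/c3.png

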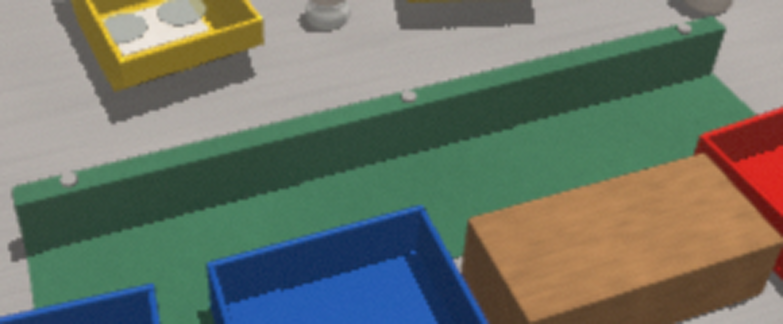

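View pics/c4.png

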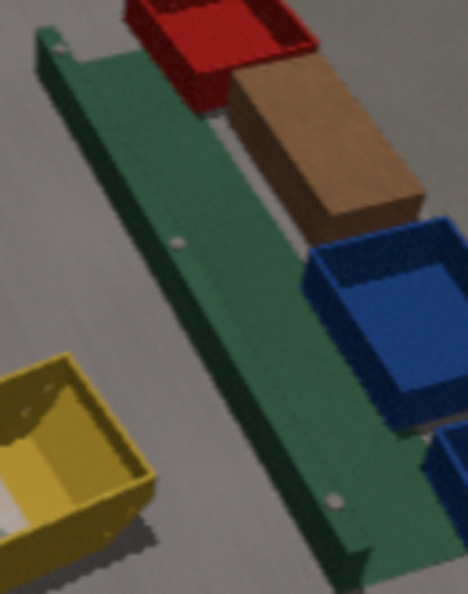

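```bash
python3 - <<'E'
from h import *
ds=np.load("pics/scene0.npz");dd=np.load("pics/side0.npz")
f1=lambda u,v:(130+u/2.7-.4,200+v/2.7-.4); f2=lambda u,v:(255+u/3.6-.4,115+v/3.6-.4)
for z in(.055,.057):
  A=np.array([ray(ds,*f1(*p),z)[:2] for p in((68,177),(408,95),(685,27))]);B=np.array([ray(dd,*f2(*p),z)[:2] for p in((335,501),(177,242),(60,47))])
  print(A.round(4).tolist(),B.round(4).tolist())
  for Q in(A,B): v=Q[2]-Q[0]; print("yaw",np.degrees(np.arctan2(-v[0],v[1])), Q.mean(0))
# front top edge
A=[ray(ds,*f1(*p),.055)[:2].round(4) for p in((14,188),(150,151),(570,46))];B=[ray(dd,*f2(*p),.055)[:2].round(4) for p in((37,38),(190,295),(345,555))]
print(A,B)
E
```

```text
[[0.7533, -0.2583], [0.7499, 0.0128], [0.745, 0.2856]] [[0.7596, -0.2551], [0.7546, 0.0161], [0.7514, 0.2884]]
yaw 0.8767097981784192 [0.74943558 0.01340529]
yaw 0.8647721077853411 [0.75519818 0.01645725]
[[0.7554, -0.2582], [0.752, 0.0118], [0.7471, 0.2836]] [[0.7586, -0.2562], [0.7537, 0.0143], [0.7504, 0.286]]
yaw 0.8767097981784074 [0.75146392 0.01242026]
yaw 0.8647721077853578 [0.75424941 0.01467261]
[array([ 0.7518, -0.2961]), array([ 0.7461, -0.1969]), array([0.736 , 0.1723])] [array([0.7354, 0.308 ]), array([ 0.7412, -0.0418]), array([ 0.7456, -0.2972])]
```

```bash
cat >> h.py <<'E'
def delta(tx,ty,tz,yaw=None):
    s=ctrl.get_state(); M=R.from_rotvec(s["tool_rot"]).as_matrix(); p=s["position"]
    cur=np.degrees(np.arctan2(M[1,0],M[0,0]))-90
    print("t",round(s["time"],2),"pos",p.round(4),"yaw",cur.round(2),"F",s["ft_force"].round(1),"grip",round(s["grip_width"],2))
    print("tool delta mm",(1000*M.T@(np.array([tx,ty,tz])-p)).round(1), "turn", None if yaw is None else round(cur-yaw,2))
E
python3 - <<'E'
from h import *
ds=np.load("pics/scene0.npz");dd=np.load("pics/side0.npz")
for n,p,z in(("rack tl",(418,105),.1),("rack bot",(403,150),0),("rack r",(463,165),0),("cleaner cap",(403,161),.13),("gl1",(355,163),.04)): print(n,ray(ds,*p,z).round(3))
for n,p,z in(("rack bot l",(138,106),0),("rack bot r",(200,102),0),("rack top",(132,70),.1),("cap",(236,98),.13),("glL",(185,145),0.02),("glR",(228,135),.02),("jar",(243,200),.045),("pl",(178,227),.0),("pl2",(222,220),0),("gl2",(262,328),.02),("gl2",(282,380),.02)): print(n,ray(dd,*p,z).round(3))
delta(.4461,.1916,.10,-14.7)
E
```

```text
rack tl [0.296 0.753 0.1  ]
rack bot [0.424 0.616 0.   ]
rack r [0.57  0.738 0.   ]
cleaner cap [0.666 0.383 0.13 ]
gl1 [0.507 0.36  0.04 ]
rack bot l [0.342 0.637 0.   ]
rack bot r [0.571 0.59  0.   ]
rack top [0.351 0.727 0.1  ]
cap [0.659 0.385 0.13 ]
glL [0.461 0.332 0.02 ]
glR [0.613 0.339 0.02 ]
jar [0.566 0.012 0.045]
pl [0.372 0.01  0.   ]
pl2 [ 0.497 -0.004  0.   ]
gl2 [ 0.496 -0.357  0.02 ]
gl2 [ 0.499 -0.479  0.02 ]
t 0.15 pos [0.1556 0.6306 0.1964] yaw -13.86 F [ 1.3 -0.8  0.1] grip 1.0
tool delta mm [-356.5   97.  -387.2] turn 0.84
```

drive_tool(increments="-14 0 -15 0.4 0; -28 0 -30 0.4 255; -28 0 -30 0 255; -28 0 -30 0 255; -28 0 -30 0 255; -28 0 -30 0 255; -28 0 -30 0 255; -28 0 -30 0 255; -28 0 -30 0 255; -28 0 -30 0 255; -28 0 -30 0 255; -28 0 -30 0 255; -28 0 -30 0 255; -7 20 -12 0 255; 0 30 0 0 255; 0 30 0 0 255; 0 0 0 0 255", squeeze=20)

```text
time: 2.28
position: [0.4382, 0.1859, 0.1153]
tool_rot: [-1.319, -1.013, 1.022]
ft_force: [-0.5, -0.1, 0.5]
grip_width: 0.007
```

```bash
python3 - <<'E'
from h import *
delta(.4461,.1916,.080,-14.7)
save("wrist","pics/w1.png");save("side","pics/s1.png")
b=cv2.imread("pics/s1.png");cv2.imwrite("pics/s1c.png",cv2.resize(b[90:290,120:320],None,fx=3,fy=3))
E
```

```text
t 2.27 pos [0.4382 0.1859 0.1153] yaw -14.74 F [-0.5 -0.1  0.5] grip 0.01
tool delta mm [ 7.7 35.3 -6.3] turn -0.04
```

View pics/w1.png

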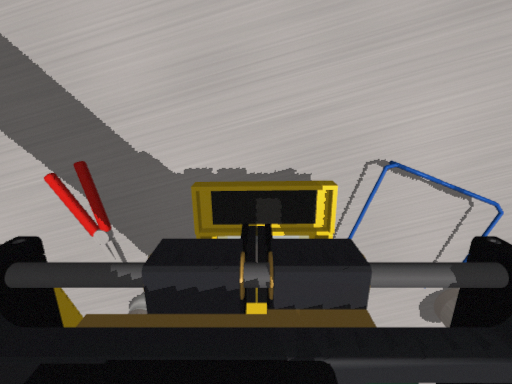

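View pics/s1c.png

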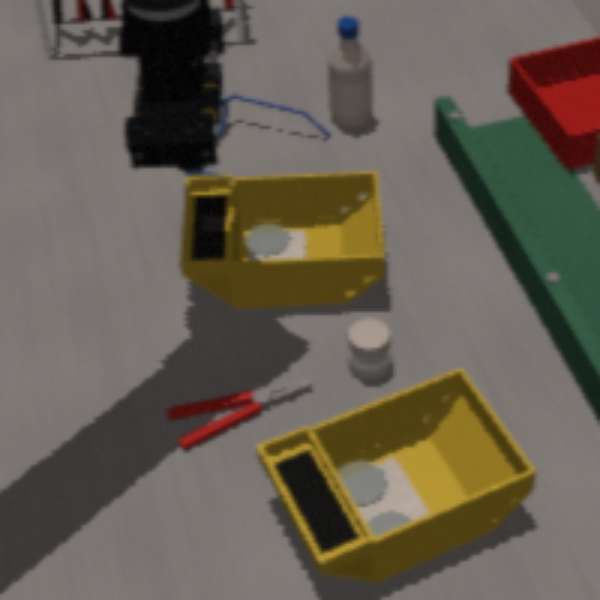

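drive_tool(increments="8 0 -6 0 255; 0 20 0 0 255; 0 20 0 0 255; 0 13 0 0 255; 0 0 0 0 255; 0 0 0 0 255")

```text
time: 3.12
position: [0.4489, 0.1948, 0.0651]
tool_rot: [-1.32, -1.02, 1.017]
ft_force: [-0.4, 0.1, 1.4]
grip_width: 0.005
```

```bash
python3 - <<'E'
from h import *
delta(.4461,.1916,.054,-14.7)
save("wrist","pics/w2.png")
E
```

```text
t 3.12 pos [0.4489 0.1948 0.0651] yaw -14.65 F [-0.4  0.1  1.4] grip 0.0
tool delta mm [-3.8 11.1  1.9] turn 0.05
```

View pics/w2.png

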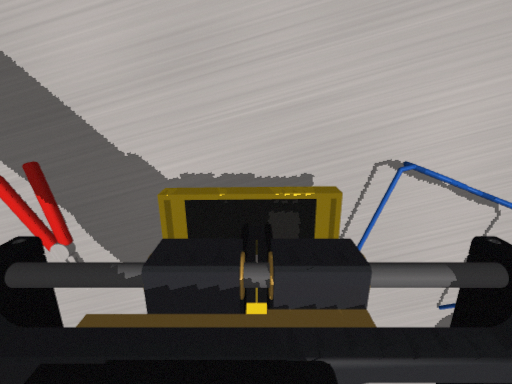

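drive_tool(increments="-4 0 2 0 255; 0 5 0 0 255; 0 5 0 0 255; 0 0 0 0 255; 0 0 0 0 255")

```text
time: 3.8
position: [0.4452, 0.191, 0.0542]
tool_rot: [-1.319, -1.019, 1.019]
ft_force: [0.3, 0.4, 0.0]
grip_width: 0.002
```

```bash
python3 - <<'E'
from h import *
delta(.4461,.1916,.054,-14.7)
E
```

```text
t 3.8 pos [0.4452 0.191  0.0542] yaw -14.65 F [0.3 0.4 0. ] grip 0.0
tool delta mm [ 0.8  0.2 -0.8] turn 0.05
```

drive_tool(increments="0 2 0 0 255; 0 1.5 2 0 255; 0 1 2.5 0 255; 0 1.2 2.3 0 255; 0 1.2 2.2 0 255; 0 0 0 0 255")

```text
time: 4.55
position: [0.4362, 0.1934, 0.0473]
tool_rot: [-1.319, -1.019, 1.019]
ft_force: [-0.3, 0.3, 1.2]
grip_width: 0.009
```

```bash
python3 - <<'E'
from h import *
delta(.4461,.1916,.054,-14.7)
save("side","pics/s2.png")
b=cv2.imread("pics/s2.png");cv2.imwrite("pics/s2c.png",cv2.resize(b[120:220,130:280],None,fx=4,fy=4))
E
```

```text
t 4.55 pos [0.4362 0.1934 0.0473] yaw -14.63 F [-0.3  0.3  1.2] grip 0.01
tool delta mm [  0.8  -6.7 -10.1] turn 0.07
```

View pics/s2c.png

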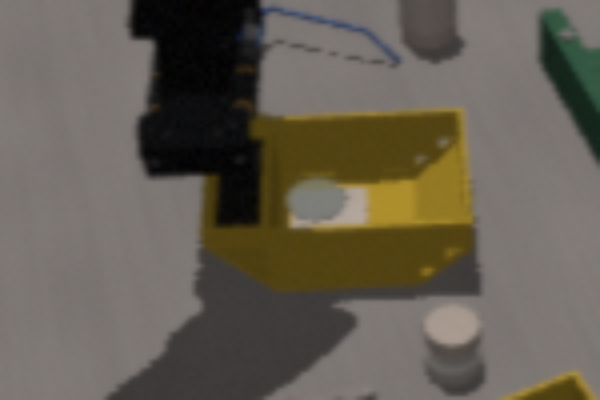

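```bash
python3 - <<'E'
from h import *
save("wrist","pics/w3.png");save("scene","pics/a3.png")
a=cv2.imread("pics/scene0.png");b=cv2.imread("pics/a3.png")
c=np.hstack([x[130:230,250:350] for x in(a,b)])
cv2.imwrite("pics/a3c.png",cv2.resize(c,None,fx=4,fy=4))
E
```

```text
(no output)
```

View pics/w3.png

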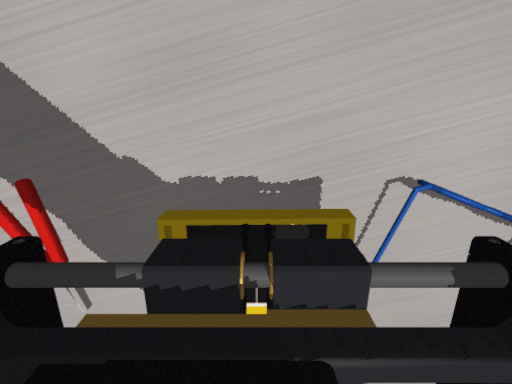

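View pics/a3c.png

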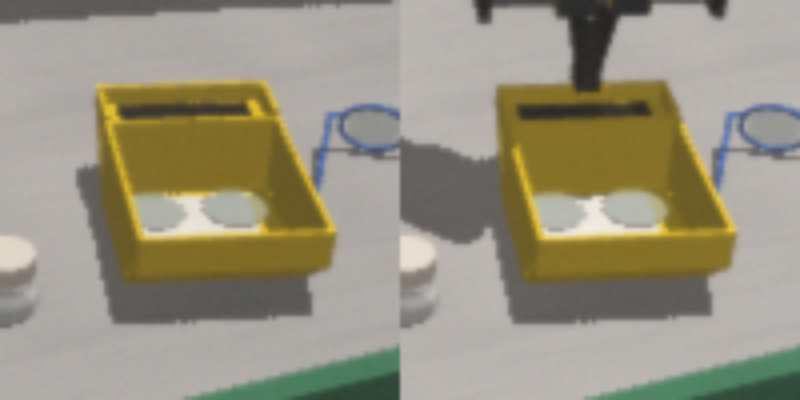

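```bash
python3 - <<'E'
from h import *
s=ctrl.get_state();M=R.from_rotvec(s["tool_rot"]).as_matrix();p=s["position"]
print(p)
for n in("scene0","w3","w2","s2","a3"):
    d=np.load(f"pics/{n}.npz")
    if n in("scene0","s2","a3","w3"):
        print(n,[proj(d,p+M@np.array(o)/1000).round(1).tolist() for o in((0,0,0),(15,0,9.5),(-15,0,9.5),(15,0,-9.5),(-15,0,-9.5))])
# rim predicted in w3, flat
c,si=np.cos(np.radians(-14.7)),np.sin(np.radians(-14.7));Rm=np.array([[c,-si],[si,c]])
d=np.load("pics/w3.npz")
for l in((-115,65,68),(-115,-65,68),(-111,40,68),(-90,0,54),(-111,0,54),(-69,30,64)):
    q=Rm@np.array(l[:2])/1000+[.537,.1677]; print(l,proj(d,[*q,l[2]/1000]).round(1), proj(np.load("pics/a3.npz"),[*q,l[2]/1000]).round(1))
E
```

```text
[0.43656204 0.19326995 0.04743207]
scene0 [[295.2, 158.1], [299.5, 156.5], [289.8, 156.7], [300.7, 159.6], [290.8, 159.8]]
w3 [[256.4, 224.8], [277.2, 212.7], [235.7, 212.6], [276.6, 236.6], [236.2, 236.5]]
s2 [[185.2, 167.7], [182.3, 164.5], [181.8, 171.2], [188.5, 164.2], [188.1, 170.9]]
a3 [[295.2, 158.1], [299.5, 156.5], [289.8, 156.7], [300.7, 159.6], [290.8, 159.8]]
(-115, 65, 68) [357.6 221.5] [316.4 149.8]
(-115, -65, 68) [157.6 221.2] [274.  150.9]
(-111, 40, 68) [318.8 227.1] [308.6 150.6]
(-90, 0, 54) [257.5 245.8] [296.4 158.5]
(-111, 0, 54) [257.5 218.9] [295.2 155. ]
(-69, 30, 64) [299.5 279. ] [308.1 158.8]
```

```bash
python3 - <<'E'
from h import *
b=cv2.imread("pics/a3.png");s=cv2.imread("pics/s2.png")
x=cv2.resize(b[130:175,265:325],None,fx=10,fy=10,interpolation=cv2.INTER_NEAREST)
x=np.clip(x.astype(float)*1.8,0,255).astype(np.uint8); cv2.imwrite("pics/z1.png",x)
x=cv2.resize(s[135:200,160:240],None,fx=9,fy=9,interpolation=cv2.INTER_NEAREST)
x=np.clip(x.astype(float)*1.8,0,255).astype(np.uint8); cv2.imwrite("pics/z2.png",x)
c,si=np.cos(np.radians(-14.7)),np.sin(np.radians(-14.7));Rm=np.array([[c,-si],[si,c]])
d=np.load("pics/w2.npz")
for l in((-115,65,68),(-115,-65,68)):
    q=Rm@np.array(l[:2])/1000+[.537,.1677]; print(l,proj(d,[*q,l[2]/1000]).round(1))
E
```

```text
(-115, 65, 68) [344. 196.]
(-115, -65, 68) [158.  195.9]
```

View pics/z1.png

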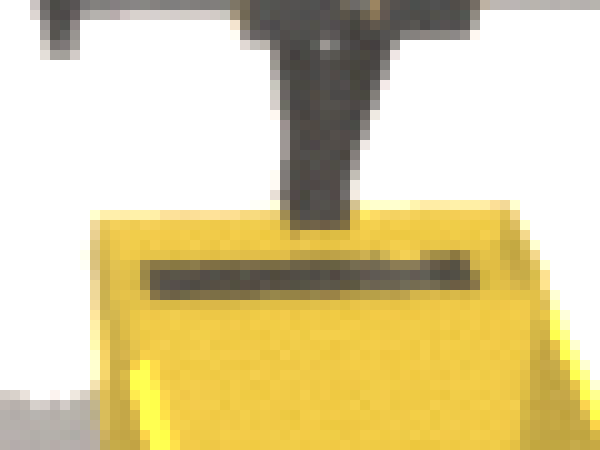

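View pics/z2.png

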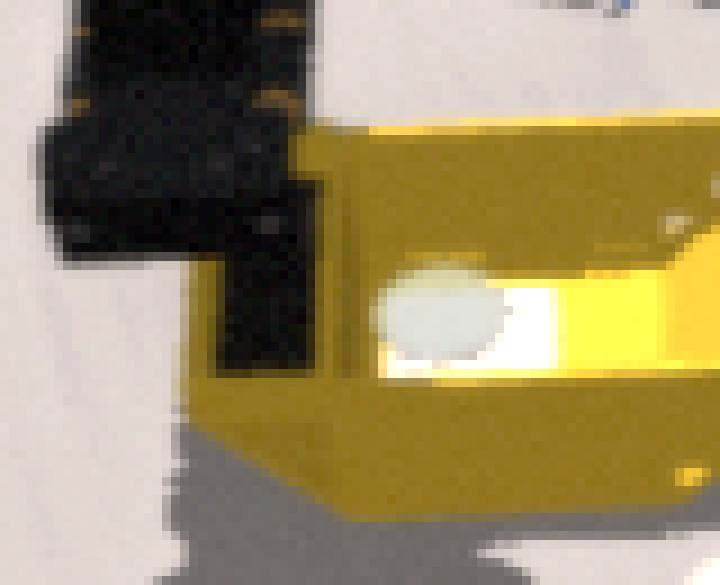

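drive_tool(increments="0 0 -5 0 255; 0 0 -5 0 255; 0 0 0 0 255; 0 0 0 0 255")

```text
time: 5.2
position: [0.4461, 0.1907, 0.0473]
tool_rot: [-1.319, -1.018, 1.019]
ft_force: [0.1, -0.2, -0.2]
grip_width: 0.009
```

```bash
python3 - <<'E'
from h import *
delta(.4461,.1916,.054,-14.7)
d=save("scene","pics/a4.png");w=save("wrist","pics/w4.png")
s=ctrl.get_state();M=R.from_rotvec(s["tool_rot"]).as_matrix();p=s["position"]
for h in(0,-10,-15,-20): print(h,[(proj(d,p+M@np.array((x,h,z))/1000).round(1).tolist(),proj(w,p+M@np.array((x,h,z))/1000).round(1).tolist()) for x,z in((0,9.5),(0,-9.5))])
b=cv2.imread("pics/a4.png")
x=cv2.resize(b[130:175,265:325],None,fx=10,fy=10,interpolation=cv2.INTER_NEAREST)
x=np.clip(x.astype(float)*1.8,0,255).astype(np.uint8); 
y=cv2.imread("pics/w4.png")[170:270,210:310]; y=cv2.resize(y,(450,450),interpolation=cv2.INTER_NEAREST); y=np.clip(y.astype(float)*3,0,255).astype(np.uint8)
cv2.imwrite("pics/z1b.png",np.hstack([x,y])[:, :1050] if 0 else cv2.resize(np.hstack([x,y]),(798,342)))
E
```

```text
t 5.2 pos [0.4461 0.1907 0.0473] yaw -14.66 F [ 0.1 -0.2 -0.2] grip 0.01
tool delta mm [ 0.9 -6.7  0.2] turn 0.04
0 [([295.2, 158.2], [256.5, 212.3]), ([296.3, 161.4], [256.4, 236.2])]
-10 [([295.5, 155.3], [256.5, 217.5]), ([296.6, 158.4], [256.5, 242.5])]
-15 [([295.6, 153.9], [256.5, 220.4]), ([296.7, 157.0], [256.5, 245.8])]
-20 [([295.7, 152.4], [256.5, 223.3]), ([296.9, 155.5], [256.5, 249.4])]
```

View pics/z1b.png

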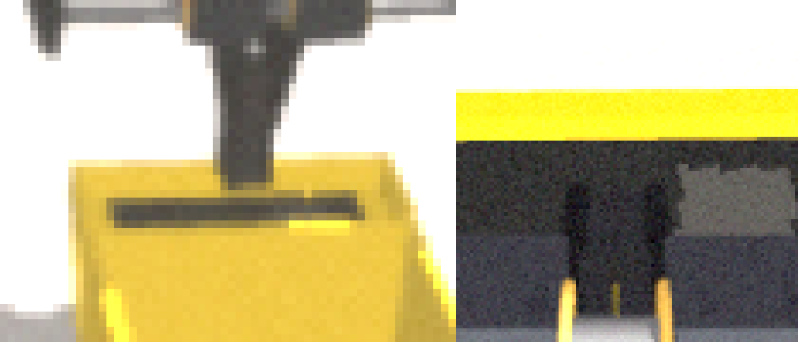

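drive_tool(increments="1 3 0 0 255; 0 3 0 0 255; 0 2 0 0 255; 0 0 0 0 255; 0 0 0 0 255")

```text
time: 5.92
position: [0.4464, 0.1917, 0.0394]
tool_rot: [-1.319, -1.019, 1.019]
ft_force: [0.5, 0.6, 1.1]
grip_width: 0.006
```

```bash
python3 - <<'E'
from h import *
delta(.4461,.1916,.054,-14.7)
d=save("scene","pics/a5.png");w=save("wrist","pics/w5.png")
b=cv2.imread("pics/a5.png")
x=cv2.resize(b[130:205,255:345],None,fx=8,fy=8,interpolation=cv2.INTER_NEAREST)
x=np.clip(x.astype(float)*1.8,0,255).astype(np.uint8);cv2.imwrite("pics/z5.png",x)
E
```

```text
t 5.92 pos [0.4464 0.1917 0.0394] yaw -14.65 F [0.5 0.6 1.1] grip 0.01
tool delta mm [ -0.2 -14.6   0.3] turn 0.05
```

View pics/z5.png

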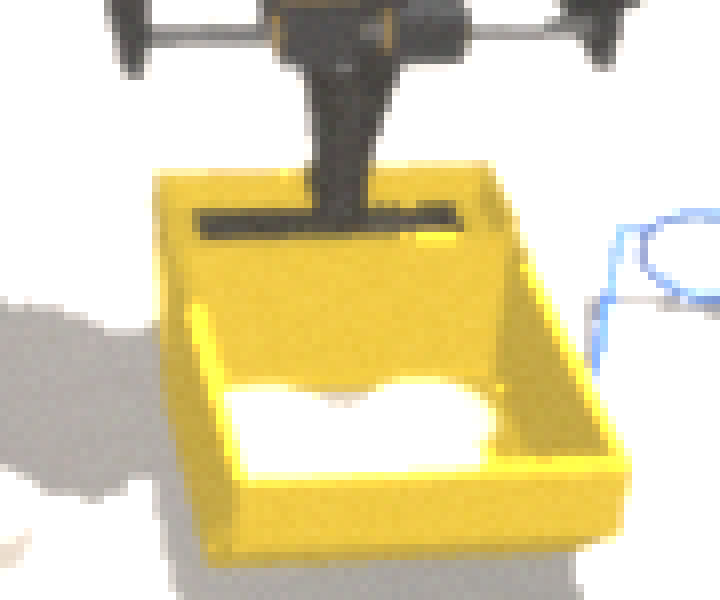

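drive_tool(increments="0 2 0 0 255; 0 2 0 0 255; 0 0 0 0 255")

```text
time: 6.4
position: [0.4462, 0.1916, 0.0351]
tool_rot: [-1.319, -1.018, 1.019]
ft_force: [-0.7, -0.2, -0.6]
grip_width: 0.007
```

drive_tool(increments="0 1.5 0 0 255; 0 1.5 0 0 255; 0 0 0 0 255; 0 0 0 0 255")

```text
time: 6.9
position: [0.4464, 0.1917, 0.0324]
tool_rot: [-1.319, -1.019, 1.019]
ft_force: [-0.6, 0.1, -0.1]
grip_width: 0.004
```

drive_tool(increments="0 1.5 0 0 255; 0 1.5 0 0 255; 0 0 0 0 255; 0 0 0 0 255")

```text
time: 7.4
position: [0.4463, 0.1917, 0.0294]
tool_rot: [-1.319, -1.019, 1.019]
ft_force: [-0.1, 0.3, -1.2]
grip_width: 0.007
```

```bash
python3 - <<'E'
from h import *
delta(.4461,.1916,.054,-14.7)
d=save("scene","pics/a6.png");w=save("side","pics/s6.png")
b=cv2.imread("pics/a6.png")
x=cv2.resize(b[130:205,255:345],None,fx=6,fy=6,interpolation=cv2.INTER_NEAREST)
x=np.clip(x.astype(float)*1.8,0,255).astype(np.uint8);cv2.imwrite("pics/z6.png",x)
E
```

```text
t 7.4 pos [0.4463 0.1917 0.0294] yaw -14.65 F [-0.1  0.3 -1.2] grip 0.01
tool delta mm [ -0.2 -24.6   0.2] turn 0.05
```

View pics/z6.png

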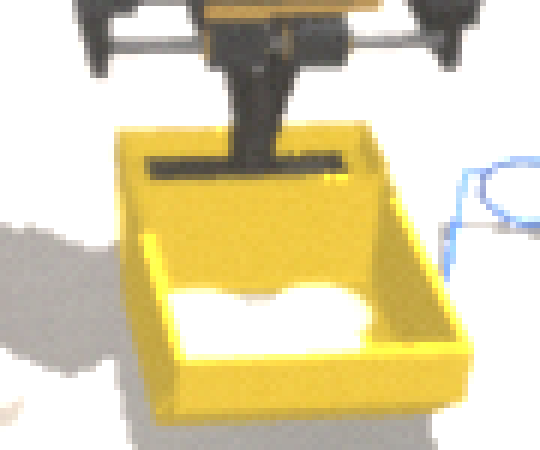

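drive_tool(increments="0 1.5 0 0 255; 0 1.5 0 0 255; 0 0 0 0 255; 0 0 0 0 255")

```text
time: 8.0
position: [0.4459, 0.192, 0.0287]
tool_rot: [-1.318, -1.018, 1.019]
ft_force: [-9.5, -3.1, 20.3]
grip_width: 0.002
```

```bash
python3 - <<'E'
from h import *
delta(.4461,.1916,.054,-14.7)
d=save("wrist","pics/w7.png");w=save("side","pics/s7.png")
b=cv2.imread("pics/s7.png")
x=cv2.resize(b[125:205,150:260],None,fx=7,fy=7,interpolation=cv2.INTER_NEAREST)
x=np.clip(x.astype(float)*1.8,0,255).astype(np.uint8);cv2.imwrite("pics/z7.png",x)
E
```

```text
t 8.0 pos [0.4459 0.192  0.0287] yaw -14.65 F [-9.5 -3.1 20.3] grip 0.0
tool delta mm [ -0.3 -25.3  -0.3] turn 0.05
```

View pics/z7.png

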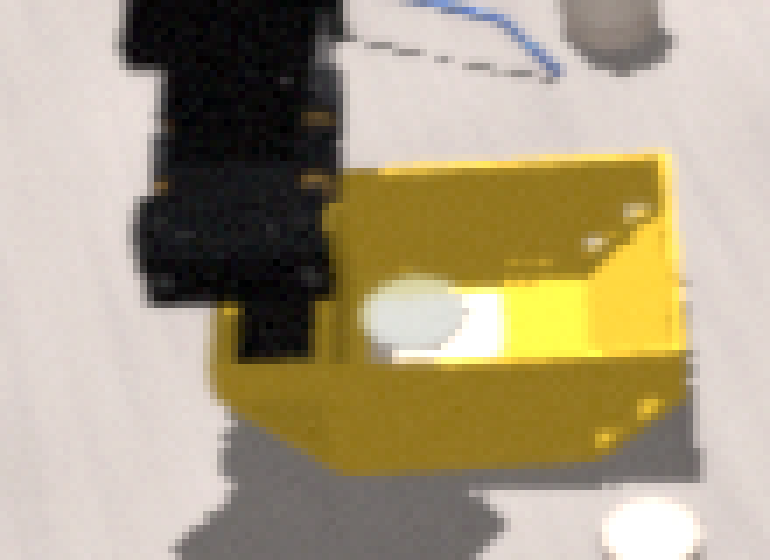

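View pics/w7.png

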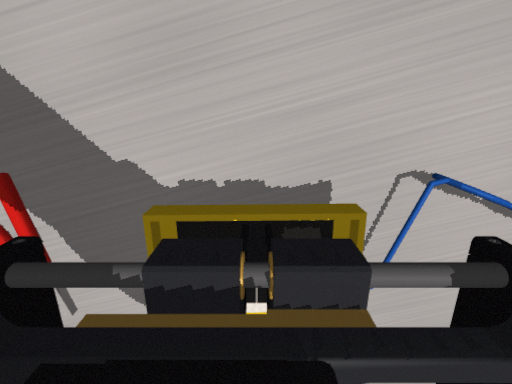

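drive_tool(increments="0 0 2.3 0 255; 0 0.7 2.3 0 255; 0 1 2.3 0 255; 0 1.2 2.2 0 255; 0 0 0 0 255")

```text
time: 8.72
position: [0.4373, 0.1942, 0.0244]
tool_rot: [-1.319, -1.019, 1.019]
ft_force: [-2.9, -2.3, 9.3]
grip_width: 0.007
```

```bash
python3 - <<'E'
from h import *
delta(.4461,.1916,.054,-14.7)
w=save("side","pics/s8.png")
b=cv2.imread("pics/s8.png")
x=cv2.resize(b[125:205,150:260],None,fx=7,fy=7,interpolation=cv2.INTER_NEAREST)
x=np.clip(x.astype(float)*1.8,0,255).astype(np.uint8);cv2.imwrite("pics/z8.png",x)
E
```

```text
t 8.72 pos [0.4373 0.1942 0.0244] yaw -14.65 F [-2.9 -2.3  9.3] grip 0.01
tool delta mm [ -0.3 -29.6  -9.1] turn 0.05
```

View pics/z8.png

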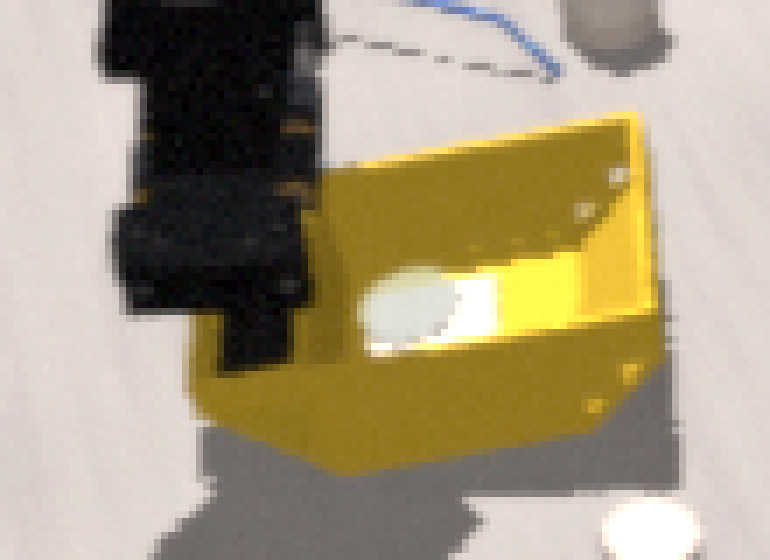

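drive_tool(increments="0 1.3 2.1 0 255; 0 1.4 2.1 0 255; 0 1.5 2 0 255; 0 1.5 2 0 255; 0 1.7 1.9 0 255; 0 1.7 1.8 0 255; 0 1.8 1.7 0 255; 0 1.9 1.7 0 255; 0 0 0 0 255")

```text
time: 9.9
position: [0.4213, 0.1982, 0.0106]
tool_rot: [-1.318, -1.017, 1.021]
ft_force: [-5.6, -1.3, 6.6]
grip_width: 0.004
```

```bash
python3 - <<'E'
from h import *
delta(.4461,.1916,.054,-14.7)
w=save("side","pics/s9.png");save("scene","pics/a9.png")
b=cv2.imread("pics/s9.png");c=cv2.imread("pics/a9.png")
cv2.imwrite("pics/z9.png",np.hstack([cv2.resize(b[115:215,150:260],None,fx=4,fy=4),cv2.resize(c[110:210,255:345],None,fx=4,fy=4)]))
E
```

```text
t 9.9 pos [0.4213 0.1982 0.0106] yaw -14.62 F [-5.6 -1.3  6.6] grip 0.0
tool delta mm [ -0.2 -43.5 -25.5] turn 0.08
```

View pics/z9.png

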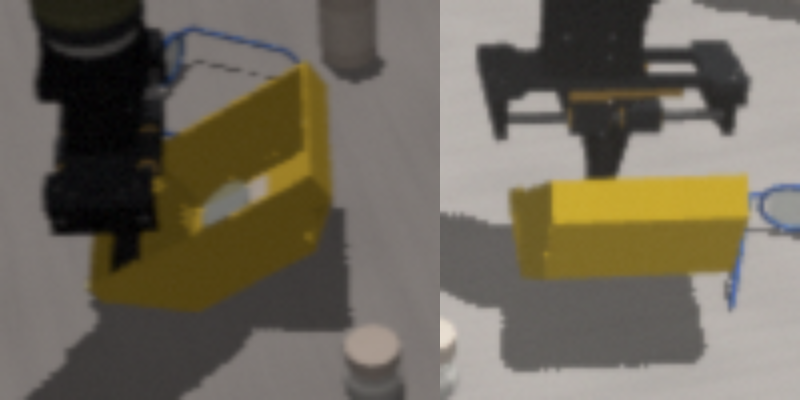

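drive_tool(increments="0 1.9 1.6 0 255; 0 2 1.5 0 255; 0 2.1 1.4 0 255; 0 2.1 1.3 0 255; 0 0 0 0 255; 0 0 0 0 255; 0 0 0 0 255; 0 0 0 0 255; 0 0 0 0 255; 0 0 0 0 255; 0 0 0 0 255; 0 0 0 0 255")

```text
time: 11.5
position: [0.4172, 0.1994, 0.0026]
tool_rot: [-1.319, -1.019, 1.019]
ft_force: [-3.2, 1.1, 1.9]
grip_width: 0.006
```

```bash
python3 - <<'E'
from h import *
delta(.4461,.1916,.054,-14.7)
save("side","pics/s10.png");save("scene","pics/a10.png")
b=cv2.imread("pics/s10.png");c=cv2.imread("pics/a10.png")
cv2.imwrite("pics/z10.png",np.hstack([cv2.resize(b[115:215,150:260],None,fx=4,fy=4),cv2.resize(c[110:210,255:345],None,fx=4,fy=4)]))
E
```

```text
t 11.5 pos [0.4172 0.1994 0.0026] yaw -14.65 F [-3.2  1.1  1.9] grip 0.01
tool delta mm [ -0.2 -51.4 -29.9] turn 0.05
```

View pics/z10.png

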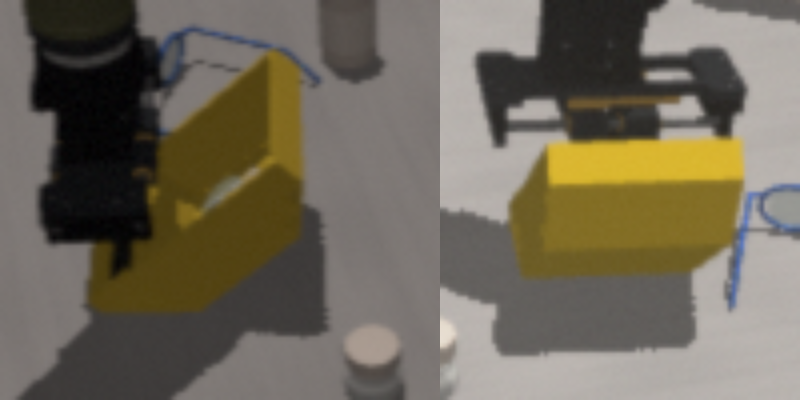

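drive_tool(increments="0 -2.1 -1.3 0 255; 0 -2.1 -1.4 0 255; 0 -2 -1.5 0 255; 0 -1.9 -1.6 0 255; 0 -1.9 -1.7 0 255; 0 -1.8 -1.7 0 255; 0 -1.7 -1.8 0 255; 0 -1.7 -1.9 0 255; 0 -1.5 -2 0 255; 0 -1.5 -2 0 255; 0 -1.4 -2.1 0 255; 0 -1.3 -2.1 0 255; 0 -1.2 -2.2 0 255; 0 -1 -2.3 0 255; 0 -0.7 -2.3 0 255; 0 -0.5 -2.3 0 255; 0 -0.5 0 0 255; 0 -0.5 0 0 255; 0 0 0 0 255")

```text
time: 13.98
position: [0.4478, 0.1917, 0.029]
tool_rot: [-1.32, -1.02, 1.017]
ft_force: [-2.7, 0.4, 8.1]
grip_width: 0.004
```

```bash
python3 - <<'E'
from h import *
delta(.4461,.1916,.154,-14.7)
E
```

```text
t 13.97 pos [0.4478 0.1917 0.029 ] yaw -14.68 F [-2.7  0.4  8.1] grip 0.0
tool delta mm [  -0.4 -125.     1.4] turn 0.02
```

drive_tool(increments="0 -3 0 0 255; 0 -10 0 0 255; 0 -40 0 0 255; 0 -40 0 0 255; -17 0 -5 0 255; -34 0 -10 0 255; -34 0 -10 0 255; -34 0 -10 0 255; -34 0 -10 0 255; -34 0 -10 0 255; -34 0 -10 0 255; -34 0 -10 0 255; -34 0 -10 0 255; -34 0 -10 0 255; -20 0 -7 0 255; 0 0 0 -8 255; 0 0 0 -8 255; 0 0 0 -7.4 255; 0 0 0 0 255; 0 0 0 0 255")

```text
time: 16.48
position: [0.4578, -0.1663, 0.1205]
tool_rot: [-1.134, -1.318, 1.319]
ft_force: [0.8, -1.3, 0.2]
grip_width: 0.002
```

```bash
python3 - <<'E'
from h import *
delta(.4597,-.1657,.040,8.74)
save("side","pics/s11.png");save("scene","pics/a11.png");w=save("wrist","pics/w11.png")
b=cv2.imread("pics/s11.png");c=cv2.imread("pics/a11.png")
cv2.imwrite("pics/z11.png",np.hstack([cv2.resize(b[125:295,155:305],None,fx=2.3,fy=2.3),cv2.resize(c[80:250,140:340],None,fx=2.3,fy=2.3)]))
t=np.radians(8.74);Rm=np.array([[np.cos(t),-np.sin(t)],[np.sin(t),np.cos(t)]])
for l in((-115,65,68),(-115,-65,68)):
    q=Rm@np.array(l[:2])/1000+[.5526,-.1514]; print(l,proj(w,[*q,l[2]/1000]).round(1))
E
```

```text
t 16.48 pos [ 0.4578 -0.1663  0.1205] yaw 8.6 F [ 0.8 -1.3  0.2] grip 0.0
tool delta mm [ 0.3 80.5 -2. ] turn -0.14
(-115, 65, 68) [329. 181.]
(-115, -65, 68) [183.8 181.1]
```

View pics/z11.png

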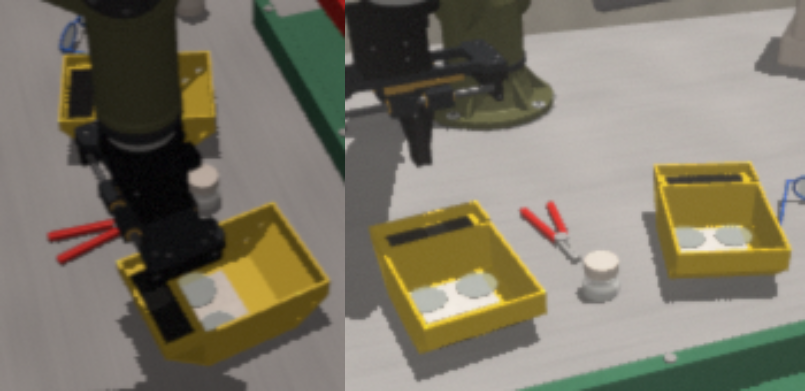

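View pics/w11.png

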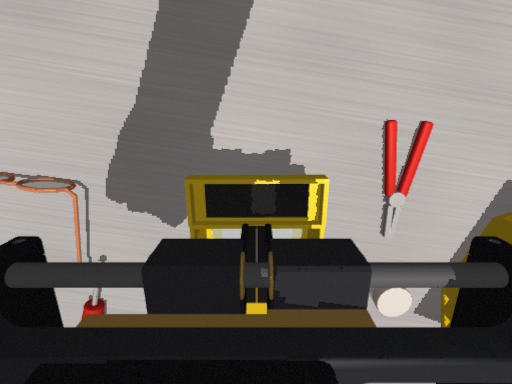

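drive_tool(increments="0 20 -2 -0.1 255; 0 25 0 0 255; 0 20 0 0 255; 0 13 0 0 255; 0 7 0 0 255; 0 3 0 0 255; 0 0 0 0 255; 0 0 0 0 255")

```text
time: 17.62
position: [0.4607, -0.1657, 0.0334]
tool_rot: [-1.133, -1.323, 1.322]
ft_force: [-0.2, 0.6, 0.5]
grip_width: 0.001
```

```bash
python3 - <<'E'
from h import *
delta(.4597,-.1657,.0290,8.74)
E
```

```text
t 17.62 pos [ 0.4607 -0.1657  0.0334] yaw 8.85 F [-0.2  0.6  0.5] grip 0.0
tool delta mm [0.2 4.4 1. ] turn 0.11
```

drive_tool(increments="0 3 1 0 255; 0 2 0 0 255; 0 1 0 0 255; 0 0 0 0 255; 0 0 0 0 255")

```text
time: 18.25
position: [0.4589, -0.1658, 0.0287]
tool_rot: [-1.13, -1.322, 1.321]
ft_force: [-8.2, 2.2, 20.5]
grip_width: 0.006
```

Contact as before; now the same arc, up to about 42 degrees, with a hold.

drive_tool(increments="0 0.3 2.3 0 255; 0 0.7 2.3 0 255; 0 1 2.3 0 255; 0 1.2 2.2 0 255; 0 1.3 2.1 0 255; 0 1.4 2.1 0 255; 0 1.5 2 0 255; 0 1.5 2 0 255; 0 1.7 1.9 0 255; 0 1.7 1.8 0 255; 0 1.8 1.7 0 255; 0 1.9 1.7 0 255; 0 1.9 1.6 0 255; 0 2 1.5 0 255; 0 2.1 1.4 0 255; 0 2.1 1.3 0 255; 0 0 0 0 255; 0 0 0 0 255; 0 0 0 0 255; 0 0 0 0 255")

```text
time: 20.75
position: [0.4294, -0.1704, 0.0028]
tool_rot: [-1.132, -1.322, 1.322]
ft_force: [-3.4, -1.2, 3.7]
grip_width: 0.002
```

```bash
python3 - <<'E'
from h import *
delta(.4597,-.1657,.0290,8.74)
save("side","pics/s12.png");save("scene","pics/a12.png")
b=cv2.imread("pics/s12.png");c=cv2.imread("pics/a12.png")
cv2.imwrite("pics/z12.png",np.hstack([cv2.resize(b[125:295,155:305],None,fx=2.3,fy=2.3),cv2.resize(c[80:250,140:340],None,fx=2.3,fy=2.3)]))
E
```

```text
t 20.75 pos [ 0.4294 -0.1704  0.0028] yaw 8.85 F [-3.4 -1.2  3.7] grip 0.0
tool delta mm [  0.  -26.2 -30.6] turn 0.11
```

View pics/z12.png

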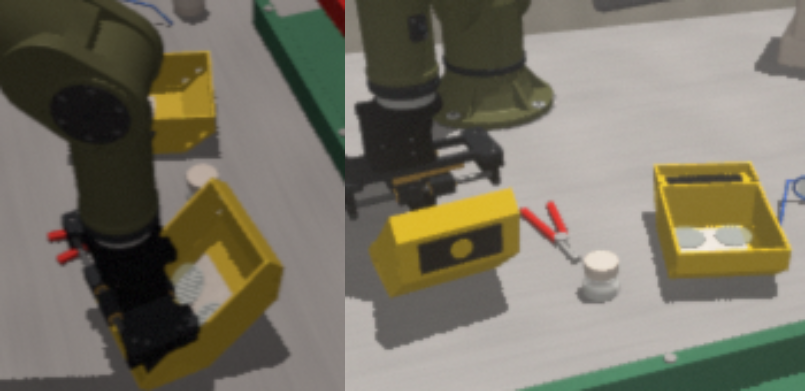

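The scene view shows the black stamp with its yellow dot at about (460,248) in the crop, so the right tray is the stamped one. Hold a little longer, then let it down.

drive_tool(increments="0 0 0 0 255; 0 0 0 0 255; 0 0 0 0 255; 0 0 0 0 255; 0 -2.1 -1.3 0 255; 0 -2.1 -1.4 0 255; 0 -2 -1.5 0 255; 0 -1.9 -1.6 0 255; 0 -1.9 -1.7 0 255; 0 -1.8 -1.7 0 255; 0 -1.7 -1.8 0 255; 0 -1.7 -1.9 0 255; 0 -1.5 -2 0 255; 0 -1.5 -2 0 255; 0 -1.4 -2.1 0 255; 0 -1.3 -2.1 0 255; 0 -1.2 -2.2 0 255; 0 -1 -2.3 0 255; 0 -0.7 -2.3 0 255")

```text
time: 23.22
position: [0.4596, -0.1657, 0.0286]
tool_rot: [-1.135, -1.326, 1.32]
ft_force: [-6.1, 1.4, 17.5]
grip_width: 0.004
```

drive_tool(increments="0 -0.5 -2.3 0 255; 0 -0.5 0 0 255; 0 -0.5 0 0 255; 0 -1 0 0 255; 0 -3 0 0 255; 0 -20 0 0 255; 0 -30 0 0 255; 0 -30 0 0 255; 0 0 0 0 255; 0 0 0 0 255")

```text
time: 24.48
position: [0.4592, -0.1654, 0.1115]
tool_rot: [-1.132, -1.322, 1.322]
ft_force: [-0.8, -0.2, -1.5]
grip_width: 0.005
```

```bash
python3 - <<'E'
from h import *
delta(.4597,-.1657,.0290,8.74)
save("side","pics/s13.png");save("scene","pics/a13.png");save("wrist","pics/w13.png")
b=cv2.imread("pics/s13.png");c=cv2.imread("pics/a13.png")
cv2.imwrite("pics/z13.png",cv2.resize(c[140:240,140:340],None,fx=4,fy=4,interpolation=cv2.INTER_CUBIC))
E
```

```text
t 24.48 pos [ 0.4592 -0.1654  0.1115] yaw 8.87 F [-0.8 -0.2 -1.5] grip 0.01
tool delta mm [-0.4 82.5 -0.5] turn 0.13
```

View pics/z13.png

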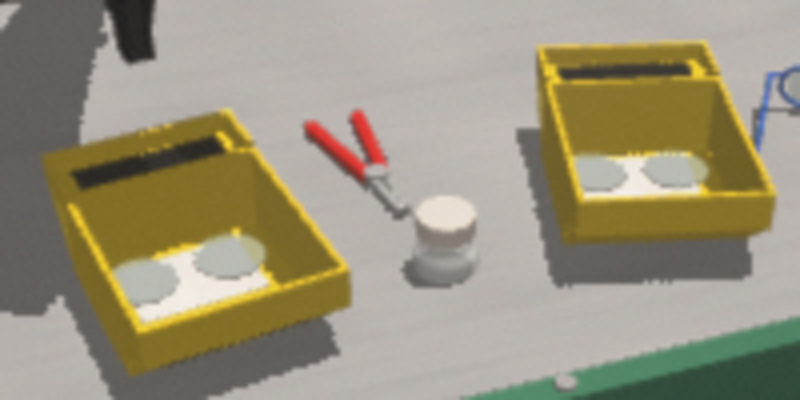

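View pics/w13.png

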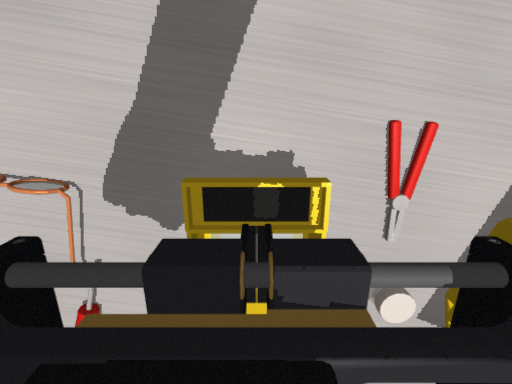

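drive_tool(increments="0 0 17 0 0; 0 0 17 0 0; 0 0 17 0 0; 0 0 0 0 0; 0 20 0 0 0; 0 25 0 0 0; 0 25 0 0 0; 0 8 0 0 0; 0 0 0 0 0; 0 0 0 0 0")

```text
time: 25.88
position: [0.4098, -0.1738, 0.0348]
tool_rot: [-1.133, -1.323, 1.322]
ft_force: [-0.4, -0.2, -0.2]
grip_width: 0.985
```

```bash
python3 - <<'E'
from h import *
delta(.4093,-.1734,.0300,8.74)
save("side","pics/s14.png");save("scene","pics/a14.png");save("wrist","pics/w14.png")
b=cv2.imread("pics/s14.png");c=cv2.imread("pics/a14.png")
cv2.imwrite("pics/z14.png",np.hstack([cv2.resize(b[165:295,155:305],None,fx=2.8,fy=2.8),cv2.resize(c[100:230,140:270],None,fx=2.8,fy=2.8)]))
E
```

```text
t 25.88 pos [ 0.4098 -0.1738  0.0348] yaw 8.85 F [-0.4 -0.2 -0.2] grip 0.99
tool delta mm [0.5 4.8 0.4] turn 0.11
```

View pics/z14.png

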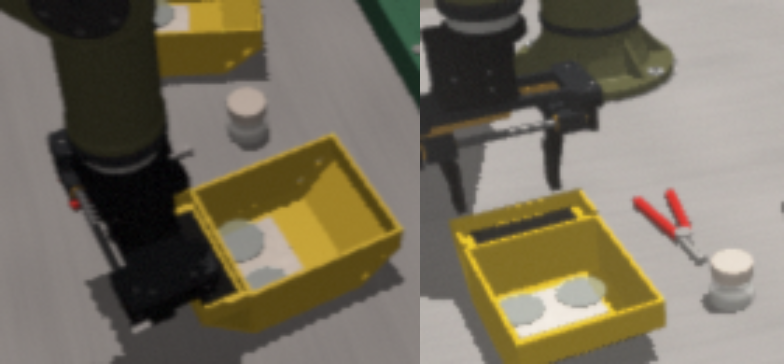

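View pics/w14.png

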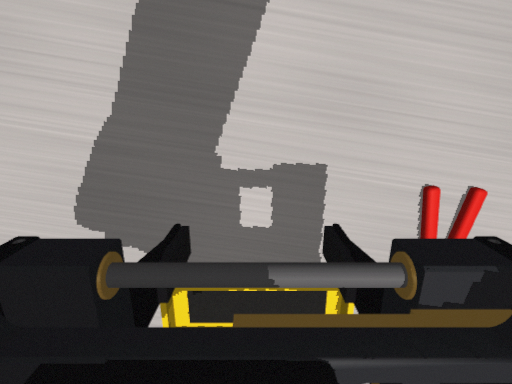

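```bash
python3 - <<'E'
from h import *
d=np.load("pics/a14.npz")
for z in(.035,.045,.055,.065,.075): print(z,[proj(d,[.4098-.154*a+.988*b,-.1738+.988*a+.154*b,z]).round(1).tolist() for a,b in((.044,.0095),(.055,.0095),(-.05,.0095))])
c=cv2.imread("pics/a14.png");x=cv2.resize(c[140:190,140:220],None,fx=9,fy=9,interpolation=cv2.INTER_NEAREST)
cv2.imwrite("pics/z15.png",np.clip(x*1.6,0,255).astype(np.uint8))
E
```

```text
0.035 [[188.1, 175.1], [191.8, 174.1], [155.3, 183.3]]
0.045 [[187.8, 172.1], [191.5, 171.1], [154.8, 180.3]]
0.055 [[187.5, 169.0], [191.2, 168.1], [154.2, 177.2]]
0.065 [[187.2, 166.0], [190.9, 165.1], [153.7, 174.0]]
0.075 [[186.8, 162.9], [190.6, 162.0], [153.1, 170.9]]
```

View pics/z15.png

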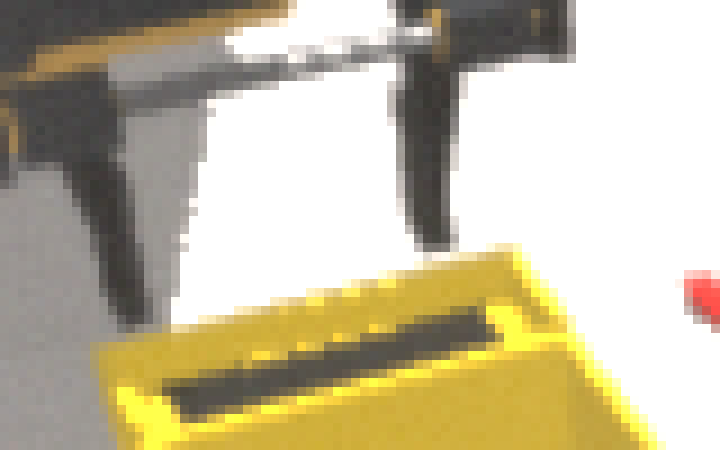

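drive_tool(increments="0 11 0 0 0; 0 11 0 0 0; 0 0 -8 0 0; 0 0 -6 0 0; 0 0 -4 0 0; 0 0 -3 0 0; 0 0 -3 0 0; 0 0 0 0 0")

```text
time: 27.02
position: [0.4328, -0.1699, 0.012]
tool_rot: [-1.133, -1.322, 1.322]
ft_force: [-1.3, 0.5, -0.1]
grip_width: 1.002
```

```bash
python3 - <<'E'
from h import *
delta(.5352,-.135,.0130,.87)
save("scene","pics/a16.png")
c=cv2.imread("pics/a16.png");x=cv2.resize(c[130:240,140:260],None,fx=5,fy=5)
cv2.imwrite("pics/z16.png",np.clip(x*1.3,0,255).astype(np.uint8))
E
```

```text
t 27.02 pos [ 0.4328 -0.1699  0.012 ] yaw 8.84 F [-1.3  0.5 -0.1] grip 1.0
tool delta mm [  18.8   -1.  -106.5] turn 7.97
```

View pics/z16.png

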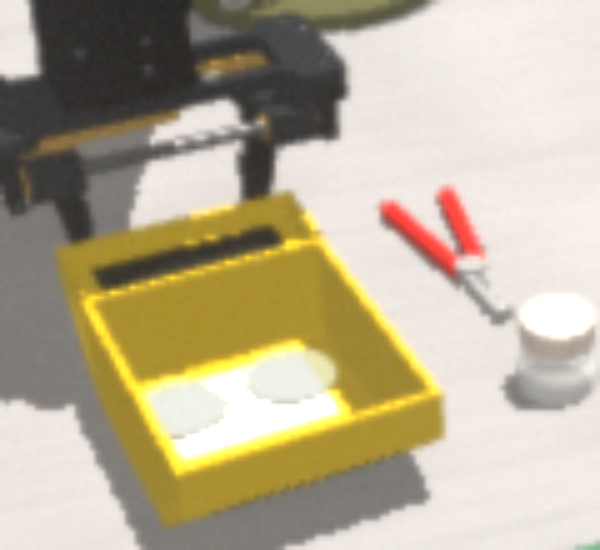

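drive_tool(increments="0 0 -3 0.2 0; 0 0 -5 0.4 0; 0 0 -5 0.5 0; 0 0 -5 0.5 0; 0 0 -5 0.5 0; 0 0 -5 0.5 0; 0 0 -5 0.5 0; 0 0 -5 0.5 0; 0 0 -5 0.5 0; 0 0 -5 0.5 0; 0 0 -5 0.5 0; 0 0 -5 0.5 0; 0 0 -5 0.5 0; 0 0 -5 0.5 0; 0 0 -5 0.5 0; 0 0 -5 0.5 0; 0 0 -4 0.4 0; 0 0 -3 0.4 0; 0 0 0 0 0; 0 0 0 0 0")

```text
time: 29.58
position: [0.5178, -0.1627, 0.0124]
tool_rot: [-1.207, -1.216, 1.214]
ft_force: [1.1, 0.1, 0.4]
grip_width: 1.002
```

```bash
python3 - <<'E'
from h import *
delta(.5352,-.150,.0130,.87)
save("scene","pics/a17.png");save("side","pics/s17.png")
c=cv2.imread("pics/a17.png");s=cv2.imread("pics/s17.png")
cv2.imwrite("pics/z17.png",np.hstack([cv2.resize(c[140:290,130:290],None,fx=2.5,fy=2.5),cv2.resize(s[150:300,190:350],None,fx=2.5,fy=2.5)]))
E
```

```text
t 29.57 pos [ 0.5178 -0.1627  0.0124] yaw 0.44 F [1.1 0.1 0.4] grip 1.0
tool delta mm [ 12.6  -0.6 -17.5] turn -0.43
```

View pics/z17.png

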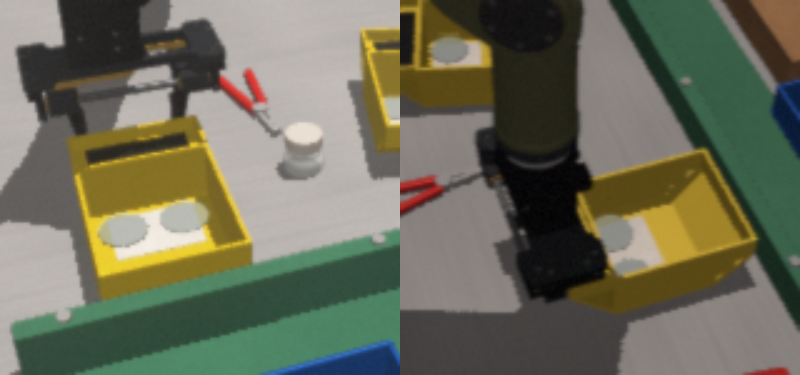

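drive_tool(increments="0 0 -4 -0.2 0; 0 0 -4 -0.2 0; 0 0 -4 0 0; 0 0 -2 0 0; 0 0 0 0 0; 0 0 0 0 0")

```text
time: 30.42
position: [0.5316, -0.1623, 0.012]
tool_rot: [-1.203, -1.221, 1.22]
ft_force: [-0.6, -0.7, -0.4]
grip_width: 1.001
```

drive_tool(increments="0 0 -1 0 0; 0 0 -1 0 0; 0 0 0 0 0; 0 0 0 0 0")

```text
time: 30.92
position: [0.5333, -0.1622, 0.012]
tool_rot: [-1.202, -1.22, 1.22]
ft_force: [-1.8, 0.6, 0.1]
grip_width: 1.001
```

```bash
python3 - <<'E'
from h import *
save("scene","pics/a18.png");save("side","pics/s18.png")
c=cv2.imread("pics/a18.png");s=cv2.imread("pics/s18.png")
cv2.imwrite("pics/z18.png",np.hstack([cv2.resize(c[180:280,130:230],None,fx=4,fy=4,interpolation=cv2.INTER_CUBIC),cv2.resize(s[180:280,255:355],None,fx=4,fy=4,interpolation=cv2.INTER_CUBIC)]))
E
```

```text
(no output)
```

View pics/z18.png

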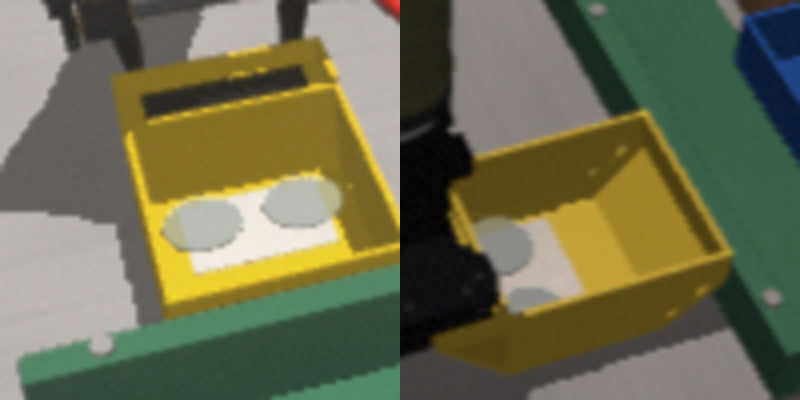

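drive_tool(increments="0 0 -1 0 0; 0 0 -1 0 0; 0 0 0 0 0; 0 0 0 0 0")

```text
time: 31.52
position: [0.5339, -0.1622, 0.012]
tool_rot: [-1.2, -1.219, 1.221]
ft_force: [-5.4, 0.3, 3.8]
grip_width: 0.998
```

drive_tool(increments="0 0 -1 0 0; 0 0 -1 0 0; 0 0 0 0 0; 0 0 0 0 0")

```text
time: 32.02
position: [0.5338, -0.1622, 0.0118]
tool_rot: [-1.196, -1.216, 1.222]
ft_force: [-10.6, 0.7, 9.0]
grip_width: 1.001
```

```bash
python3 - <<'E'
from h import *
delta(.5352,-.150,.0130,.87)
E
```

```text
t 32.02 pos [ 0.5338 -0.1622  0.0118] yaw 0.83 F [-10.6   0.7   9. ] grip 1.0
tool delta mm [12.2 -1.2 -1.6] turn -0.04
```

drive_tool(increments="0 0 1 0 0; 0 0 1 0 0; 0 0 1 0 0; 0 0 1 0 0; 0 0 5 0 0; 0 0 15 0 0; 0 0 15 0 0; 0 0 0 0 0")

```text
time: 33.02
position: [0.4967, -0.1628, 0.012]
tool_rot: [-1.202, -1.22, 1.218]
ft_force: [0.7, 0.3, -0.2]
grip_width: 0.997
```

drive_tool(increments="0 -20 5 0 0; 0 -40 10 0 0; 0 -50 10 0 0; 0 -50 0 0 0; 0 -50 0 0 0; -30 0 0 0 0; -50 0 0 0 0; -50 0 0 0 0; -50 0 0 0 0; 0 0 0 0 0; 0 0 0 0 0")

```text
time: 34.4
position: [0.476, -0.3428, 0.2218]
tool_rot: [-1.202, -1.22, 1.22]
ft_force: [0.3, -0.6, 0.0]
grip_width: 1.001
```

```bash
python3 - <<'E'
from h import *
delta(.5352,-.150,.0130,.87)
save("scene","pics/a19.png");save("side","pics/s19.png")
c=cv2.imread("pics/a19.png");s=cv2.imread("pics/s19.png")
cv2.imwrite("pics/z19.png",np.hstack([cv2.resize(c[180:280,130:230],None,fx=4,fy=4,interpolation=cv2.INTER_CUBIC),cv2.resize(s[180:280,255:355],None,fx=4,fy=4,interpolation=cv2.INTER_CUBIC)]))
E
```

```text
t 34.4 pos [ 0.476  -0.3428  0.2218] yaw 0.84 F [ 0.3 -0.6  0. ] grip 1.0
tool delta mm [191.8 208.9 -62. ] turn -0.03
```

View pics/z19.png

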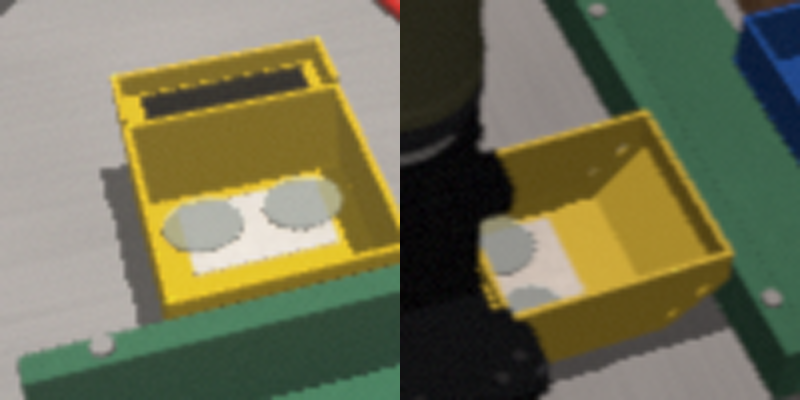

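View pics/s19.png

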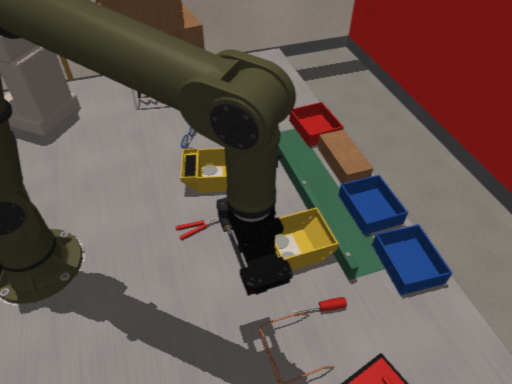

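View pics/a19.png

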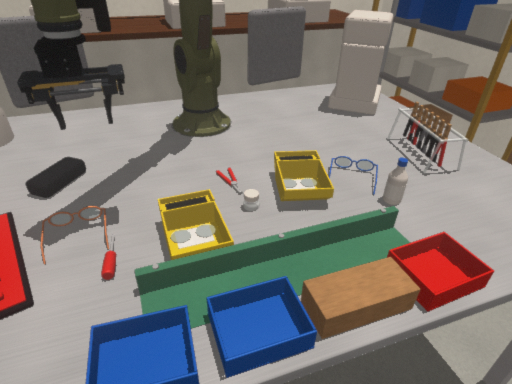

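```bash
python3 - <<'E'
from h import *
dd=np.load("pics/s19.npz");ds=np.load("pics/a19.npz")
A=[ray(dd,255+(u-400)/4-.4,180+v/4-.4,.064)[:2] for u,v in((645,112),(731,255))]
B=[ray(ds,130+u/4-.4,180+v/4-.4,.068)[:2] for u,v in((319,40),(113,76))]
# scene back top edge: right piece from full img; near corner (163,303)
C=[ray(ds,130+u/4-.4,180+v/4-.4,.064)[:2] for u,v in((402,250),(163,301))]
for n,Q in(("side back",A),("scene rim",B),("scene back",C)):
    v=Q[0]-Q[1]; print(n,np.round(Q,4).tolist(),"len",np.linalg.norm(v).round(4),"yaw",np.degrees(np.arctan2(-v[0],v[1])).round(2))
def front(y,c): return c[0]-.010-.0152*(y-c[1])
for Q,c in((A,(.7547,.0155)),(C,(.7505,.0130))): print([round(1000*(front(q[1],c)-q[0]),1) for q in Q])
s=dd["img"][205:285,300:360][:,:,::-1];cv2.imwrite("pics/z20.png",cv2.resize(s,None,fx=8,fy=7,interpolation=cv2.INTER_NEAREST))
E
```

```text
side back [[0.7428, -0.0947], [0.7451, -0.2231]] len 0.1284 yaw 1.02
scene rim [[0.5493, -0.0984], [0.5481, -0.2253]] len 0.1269 yaw -0.52
scene back [[0.7464, -0.1016], [0.744, -0.2254]] len 0.1238 yaw -1.09
[np.float64(3.6), np.float64(3.3)]
[np.float64(-4.1), np.float64(0.1)]
```

View pics/z20.png

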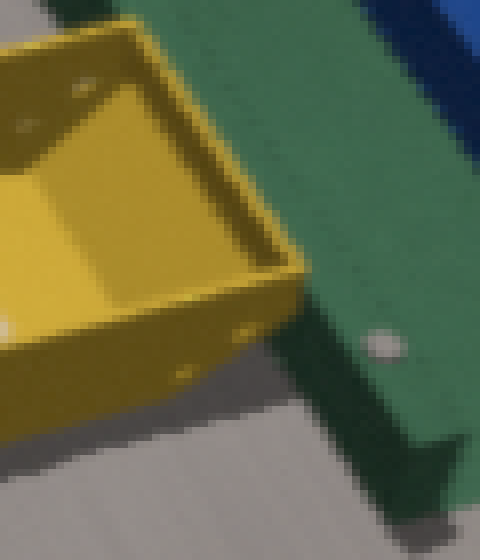

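```bash
python3 - <<'E'
from h import *
a=cv2.imread("pics/scene0.png").astype(int);b=cv2.imread("pics/a19.png").astype(int)
d=(np.abs(a-b).max(2)>40)
for n,(y0,y1,x0,x1) in {"left tray":(145,205,270,333),"glasses1":(150,190,333,382),"cleaner":(155,205,385,410),"jar/pliers":(165,212,230,262),"glasses2+sd":(200,280,38,120),"rail":(205,290,240,410)}.items(): print(n,d[y0:y1,x0:x1].sum())
s=ctrl.get_state();print(s["time"],s["ft_force"].round(1)); workorder.close_job()
E
```

```text
left tray 29
glasses1 0
cleaner 0
jar/pliers 0
glasses2+sd 1489
rail 14
34.5 [-0.1  0.   0.6]
the job is handed in; nothing more can be done
```

The job is done and handed in at 34.5 s of robot time. I tipped the left tray to about 42° on its ledge, held it for about a second and let it down; its underside was plain yellow. I then did the same with the right tray, which showed the black stamp with the yellow dot. I pushed that one square with both open fingers on its front rim until it met the green rail, then drew the arm clear.

**Rail contact:** the push force rose from about 2 N to 11 N while the fingers stopped moving, so the tray was against the rail. The back reads yaw 1.0° against 0.9° for the rail.

**Everything else:** the left tray, blue glasses, cleaner, jar and pliers show almost no change from the first scene picture. The force on the tool was near zero at the end.

**Checks that failed or disagreed:**
- **Gap readings:** the side camera gave a uniform gap of about 3.5 mm. The scene camera gave 0 to -4 mm, with the corners partly hidden by the rail. In the close-up of the side view the right-hand corner meets the rail edge to within about 1 mm, so I went by that and the force.
- **Copper glasses and screwdriver:** many pixels changed in that area of the scene picture. I put this down to the arm's shadow, because by eye both look unmoved. I did not measure their positions.
- **Fingertips:** they end about 24 mm short of the stated TCP, seen in the scene picture and confirmed by contact on the ledge. I allowed for this.
- **Press force:** the first press on each ledge briefly reached about 20 N, above the 4 to 15 N given for tipping. Both trays tipped normally and stayed where they stood.

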